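# Bolt the slide case shut past its spring catch

## Robot

A 6-joint arm with a two-finger parallel gripper is mounted at the origin on a cart in front of the work surface, level with it; the furniture and walls round the work are solid. World frame = base frame: x ahead of the robot, y to its left, z up, the work surface at z = 0. Lengths are in m, angles in degrees, forces in N, time in s.
With the tool pointing down it reaches from about 0.275 to 0.775 m from the base axis. Payload 14.6 kg.
Tool frame: the origin (TCP) lies at the centre of the arm's flange, where the gripper is bolted on; the fingertips stand ahead of it and the grasp point (between the pads) lies 155 mm ahead of it (tips_ahead is the z of the fingertips in the tool frame, in m); z points along the fingers, y is the direction in which the jaws open and shut (so a half turn about z gives the same grasp; the last joint's range is limited). The gripper opens to 85 mm and grips with 20 to 120 N. Pads are 22 mm wide; open, the fingers measure 114 mm over their backs; the gripper's body (76 mm by 85 mm) begins 54 mm behind the grasp point. The pads swing forward as they close: fully open they stand 13 mm farther back than shut.
Start: joints at [-72.611, 15.075, -2.767, 72.158, 0, 81.102], TCP at [0.233, -0.471, 0.405] pointing down, gripper open.
Joint ranges: [-151.79, 151.79], [-50.71, 97.33], [-67.44, 78.34], [-121.81, 120.89], [-77.56, 73.72], [-180, 180]. Speed limits (degrees/s): [108.29, 108.29, 147.25, 159.86, 180, 180].

## Interface

Orientations are given as a 3x3 rotation matrix whose columns are the frame's x, y, z axes.
In Python, from plant import * gives the robot as it stands.
- The arm moves only by the tool servo_tool, never from a script. Its argument "series" is a list of rows, each a list of 2 entries, a list of its own where there are three numbers: the shift along the tool's x, y, z in cm, then the turn about the tool's z in rad. A call has 1 to 10 rows; each row is the pose to reach, as a shift and turn from the pose commanded when the call began, along the tool's axes at that moment; what a row does not reach only later rows make up. A row lasts 1/10 s, in which the tool goes at most 50 mm and 8.59 degrees, less where a joint would pass 70% of its speed; a pose out of reach is approached as far as the arm can. A call with a gripper value outside its range is refused whole. "jaw" is the closure in counts, from 0 (fully open) to 255 (shut), set as the call begins (left out, the last holds). The fingers move at their own pace and stop on an object; the grip force is fixed at half the most. Time passes only in rows, so rows that repeat a pose let the fingers close. It gives the time, the measured TCP pose, the force and the opening at its end, in the units of the state.
- sense(): the state, without advancing time (a new reading comes with each control period).
- camera(name): name is "scene" or "side" or "wrist"; returns the picture (480x640x3 uint8, red, green, blue); there is no depth.
- calibration(name): a dict with "fx", "fy", "cx", "cy" (pixels), "T" (4x4, takes a point from camera to world coordinates); the wrist camera has in their place "T_tool_cam" (4x4, takes a point from camera to tool coordinates, whose origin is the TCP and whose axes are the flange's). Camera axes: x right, y up, looking along -z (the intrinsics and any distortion apply to the point x, -y, -z); pixel columns grow to the right and rows downward; lengths in m; the calibration is good to about 2 mm. A picture is of the moment at which its call begins: read the wrist's pose just before it. calibration takes no time and is no camera call.
- close_job(): hands the job in, once; it reports no verdict.
The state is a dict: "t": time; "joint_pos": joint angles; "qd": joint speeds; "joint_torque": joint torques, N m; "position": TCP position; "ee_rot": TCP orientation; "force": force on the tool from outside, world axes, zero at the start; "moment": the same for the moment, N m; "finger_gap": finger opening in m.
Only numpy, scipy, OpenCV 4.12 (cv2) and the standard library are available. Lean on these libraries where they do the work, as an engineer would, in place of code of your own. Each camera call takes 0.05 s, during which the arm holds its last target.

## Task

Bolt the slide transport case shut: with one fingertip press the long spring catch on its lid all the way down, and while it is held down push the bolt's upright lug fully home into the keeper with the other fingertip, without undue force. Then let go, so that the catch springs up and locks the bolt. Nothing is to be gripped or lifted, and the things on and round the case stay where they are.

Things in the scene. Friction and masses are not known exactly. Their poses are not given: they have to be found in the camera images.
- case: flat grey metal slide case, lid shut, fixed to the desk, yaw within 17 degrees. Origin on the desk under the middle of the bolt hardware; x to its hinged back, y to its left along the bolt, z up. Spans x -86 to 126, y -111 to 111 mm, lid top z 60. Catch lies on the line x = -33 mm, bolt beside it on x = +33 mm. Guides (y -86 and +56) and keeper (y +97) stand on the bolt line to z 82.
- tread: the spring catch's tread: long flat ribbed dark steel plate, 26 (x) x 110 (y) x 6 mm, nearest the robot. Origin at the centre of its top face, at case y = -20 mm, z = 93 mm when up, 86 mm when fully down; axes as the case's. It moves only up and down; a fingertip pressing it may slide along it.
- lug: the bolt's upright push lug: steel plate 28 (x) x 6 (y) x 32 mm on the flat bolt bar. Origin at its centre, z = 93 mm; it spans z 77 (top of bar) to 109 mm; axes as the case's. It stands at case y = -30 mm with the bolt withdrawn, +10 mm home; push its -y face. Its centre line is 66 mm from the tread's in x, with a free gap of 39 mm between them.
- bolt (a joint): bolt slide in m: 0 withdrawn (at the start within 1 mm), 0.040 fully home at its stop, nose through the keeper; grows along the case's +y. Friction about 1.5 N, no spring. Saw teeth on its side, every 9.5 mm, are blocked by the catch unless the catch is down by more than 5 mm.
- catch (a joint): spring catch in m: 0 up (locks the bolt), 0.007 fully pressed at its stop; grows downward. The spring takes about 2.5 N to start and 5.5 N at the bottom. Let go, it springs up by itself and locks the bolt: when the bolt is home (beyond 0.037) or between any two teeth.
- mailer: plastic slide mailer, a flat grey box 84x35x21 mm, lying on the case lid behind the bolt; a loose bystander, leave it alone. Origin at the centre of its underside.
- coverslips: small square cover-glass box 35x35x21 mm on the case lid behind the bolt; a loose bystander, leave it alone. Origin at the centre of its underside.
- oil: small dropper bottle 30 mm wide, 66 mm tall, on the desk near the case's left end; a loose bystander, leave it alone. Origin at the centre of its underside.
- dish: petri dish 56 mm wide, 14 mm high, on the desk near the case's left end; a loose bystander, leave it alone. Origin at the centre of its underside.
- rubber_eraser: eraser 21x50x12 mm on the desk near the case's right end; a loose bystander, leave it alone. Origin at the centre of its underside.
- felt_marker: capped marker 82 mm long, 16 mm thick, on the desk near the case's right end; a loose bystander, leave it alone. Origin at the centre of its underside.

How it is judged (in metres and radians):
On the way, in this order (a step that is already met when the one before it is completed fails the run):
1. the catch is pressed down by the fingers while the bolt is still withdrawn (value of joint catch above 0.0053 m and value of joint bolt below 0.006 m and contact force between the fingers and tread above 1 N), for 0.1 s.
2. the fingers push the bolt's lug while they hold the catch down (value of joint catch above 0.005 m and value of joint bolt above 0.008 m and contact force between the fingers and tread above 1 N and contact force between the fingers and lug above 0.3 N), for 0.03 s.
3. the bolt is home (value of joint bolt above 0.037 m), for 0.1 s.
At the end, for the whole second after the job is handed in: the bolt is at least 36.5 mm along its 40 mm travel and the catch has sprung up again to within 1.5 mm of its top, so the bolt is locked home; the robot touches nothing (value of joint bolt above 0.0365 m and value of joint catch below 0.0015 m).
It fails at once if a thing on the case lid (mailer, cover-glass box) is moved by more than 15 mm (distance of any of mailer, coverslips from where it was at the start of the episode above 0.015 m).
It fails at once if a thing beside the case (dropper bottle, petri dish, eraser, marker) is moved by more than 15 mm (distance of any of oil, dish, rubber_eraser, felt_marker from where it was at the start of the episode above 0.015 m).
It fails at once if the lug or the tread is forced with more than 45 N (contact force between the fingers and lug above 45 N or contact force between the fingers and tread above 45 N).
It also fails if it takes over 35 s, if anything falls off the work surface, if the arm or the gripper's body presses on something with over 40 N, if the wrist force passes 120 N, or if a joint passes its speed limit or range.

## Working session

There is one attempt and no reset: what is moved stays moved. The work goes in short steps, Python scripts to look and compute and a tool call to move; the robot and the scene stay as the last step left them, time stands still between calls to the robot, and variables do not carry over. Pictures are saved under pics/ and viewed, and the job is handed in when it is done.

Besides the shell and the picture viewer there is one more tool, called after ">>>" as a command line: name --argument value ..., lists and objects as JSON in quotes. servo_tool: Moves the arm, as the interface text tells. Its arguments: {"type":"object","properties":{"series":{"type":"array"},"jaw":{"type":"number"}},"required":["series"]}

```bash
ls; mkdir -p pics
python3 - <<'E'
from plant import *
import cv2
s=sense()
for k,v in s.items(): print(k,v)
for n in ("scene","side","wrist"):
    c=calibration(n);print(n,c)
    cv2.imwrite(f"pics/{n}0.png",camera(n)[:,:,::-1])
try: print(tips_ahead)
except Exception as e: print(e)
E
```

```text
pics
t 0.0
joint_pos [-7.26107980e+01  1.50984661e+01 -2.80487190e+00  7.21575021e+01
  4.98927141e-04  8.11018281e+01]
qd [-0.01380311 -0.01098207  0.05964413  0.02997629 -0.0893116   0.03304234]
joint_torque [ 8.39209843e-04 -6.37609577e+01  3.84574842e+01  1.36765148e-02
 -5.91147159e-05 -2.25920684e-05]
position [ 0.23247473 -0.47061645  0.40422122]
ee_rot [[ 8.96584075e-01  4.42873459e-01 -3.09038542e-04]
 [ 4.42873533e-01 -8.96583516e-01  1.01593190e-03]
 [ 1.72850410e-04 -1.04773335e-03 -9.99999436e-01]]
force [-0.10628494 -0.14861607  0.53374829]
moment [-0.00341411 -0.0462928   0.01137152]
finger_gap 0.08546295196515172
scene {'fx': 459.68076108944257, 'fy': 459.68076108944257, 'cx': 315.99588578726673, 'cy': 245.40408587296136, 'T': array([[-0.53179456,  0.49981631, -0.68365064, -0.06267934],
       [-0.84684708, -0.30748697,  0.43393753,  0.406244  ],
       [ 0.00667539,  0.80971317,  0.58678789,  0.60048912],
       [ 0.        ,  0.        ,  0.        ,  1.        ]])}
side {'fx': 590.6547299222258, 'fy': 590.6547299222258, 'cx': 327.6543250247892, 'cy': 232.863669601931, 'T': array([[ 0.85533601,  0.19058972, -0.48174253, -0.0178226 ],
       [-0.5175817 ,  0.35487704, -0.77857015, -0.80050939],
       [ 0.02257189,  0.9152802 ,  0.40218486,  0.55090823],
       [ 0.        ,  0.        ,  0.        ,  1.        ]])}
wrist {'fx': 358.47861120070814, 'fy': 358.47861120070814, 'cx': 316.91795156563245, 'cy': 233.85580678799414, 'T_tool_cam': array([[-2.09574910e-04,  9.66266575e-01,  2.57543902e-01,
         6.51009492e-02],
       [ 9.99999471e-01,  4.61858510e-04, -9.19080748e-04,
        -1.05522040e-03],
       [-1.00702585e-03,  2.57543573e-01, -9.66266161e-01,
         3.01924663e-02],
       [ 0.00000000e+00,  0.00000000e+00,  0.00000000e+00,
         1.00000000e+00]])}
0.1734
```

View pics/scene0.png

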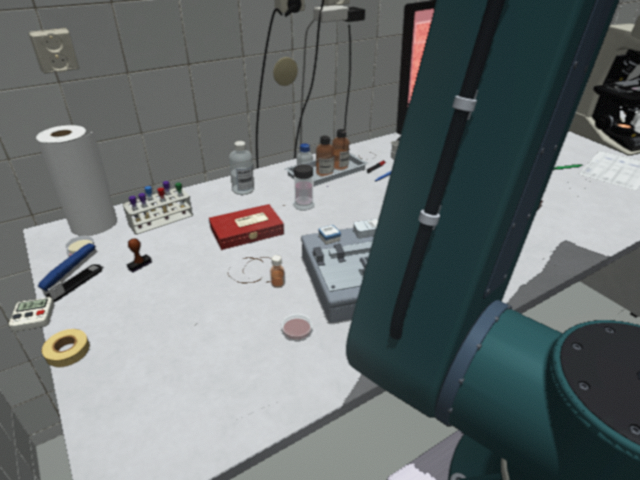

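View pics/side0.png

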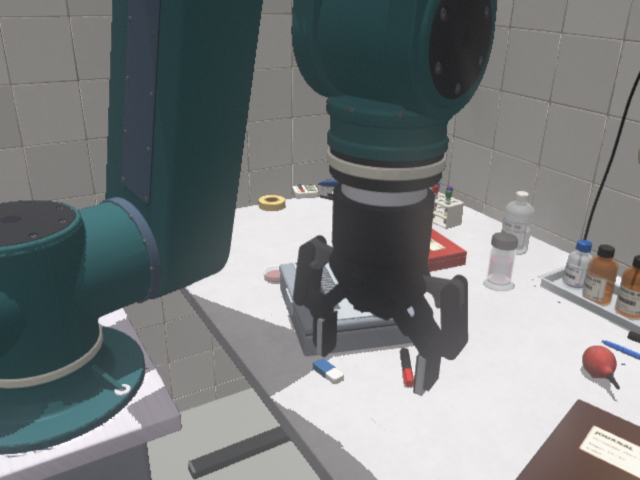

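View pics/wrist0.png

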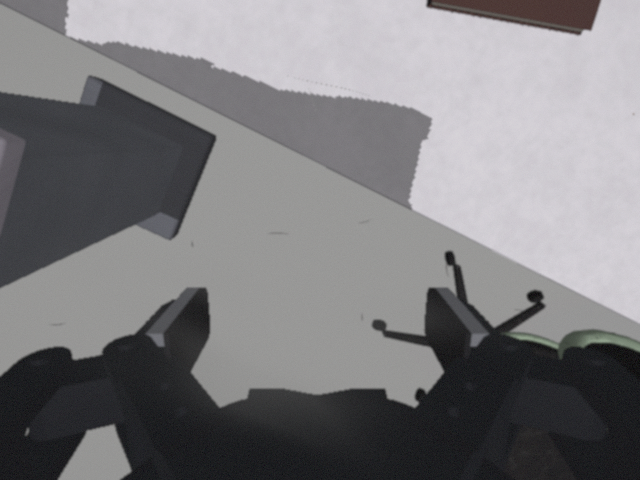

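```bash
cat > h.py <<'E'
from plant import *
import numpy as np, cv2
def cam(n,s=None):
    c=calibration(n)
    if n=="wrist":
        s=s or sense(); M=np.eye(4); M[:3,:3]=s["ee_rot"]; M[:3,3]=s["position"]; T=M@c["T_tool_cam"]
    else: T=c["T"]
    return c,T
def ray(n,uv,z,s=None,cT=None):
    c,T=cT or cam(n,s); u,v=uv
    d=T[:3,:3]@np.array([(u-c["cx"])/c["fx"],-(v-c["cy"])/c["fy"],-1.]); o=T[:3,3]
    return o+d*(z-o[2])/d[2]
def proj(n,P,s=None,cT=None):
    c,T=cT or cam(n,s); P=np.atleast_2d(P); q=(P-T[:3,3])@T[:3,:3]
    return np.c_[c["cx"]+c["fx"]*q[:,0]/-q[:,2], c["cy"]-c["fy"]*q[:,1]/-q[:,2]]
E
python3 - <<'E'
from h import *
for uv in [(303,237),(330,317)]: print(ray("scene",uv,0.06 if uv[0]<310 else 0))
for uv in [(303,348),(283,265),(441,337)]: print(ray("side",uv,0.0))
E
```

```text
[0.60594827 0.01364126 0.06      ]
[0.43409442 0.05924101 0.        ]
[ 0.36952663 -0.10801857  0.        ]
[0.4760367  0.16896491 0.        ]
[ 0.58535135 -0.19299887  0.        ]
```

>>> servo_tool --series '[[[3.9, -2.3, 0], -0.08], [[7.8, -4.6, 0], -0.16], [[11.7, -6.9, 0], -0.24], [[15.6, -9.2, 0], -0.32], [[19.5, -11.5, 0], -0.41], [[23.4, -13.8, 0], -0.49], [[27.3, -16.1, 0], -0.57], [[31.2, -18.4, 0], -0.65], [[35.1, -20.7, 0], -0.73], [[39, -23, 0], -0.82]]' --jaw 95

```text
t: 1.15
position: [0.481, -0.0899, 0.4047]
ee_rot: [[0.285, 0.959, 0.0], [0.959, -0.285, -0.0], [-0.0, 0.0, -1.0]]
force: [0.2, -1.0, 0.1]
finger_gap: 0.0536
```

>>> servo_tool --series '[[[0, 0, 0], 0], [[0, 0, 0], 0]]'

```text
t: 1.35
position: [0.4805, -0.091, 0.4044]
ee_rot: [[0.286, 0.958, -0.001], [0.958, -0.286, 0.0], [-0.0, -0.001, -1.0]]
force: [0.2, 0.5, -0.2]
finger_gap: 0.0535
```

Run:
```python
from h import *
s=sense()
for k in ("t","position","ee_rot","finger_gap","force","joint_pos"): print(k,s[k])
import pickle;pickle.dump(s,open("s1.pkl","wb"))
for n in ("wrist","side","scene"):
    cv2.imwrite(f"pics/{n}1.png",camera(n)[:,:,::-1])
```

```text
t 1.35
position [ 0.48051809 -0.0910417   0.40438659]
ee_rot [[ 2.86277816e-01  9.58146400e-01 -6.98029961e-04]
 [ 9.58146646e-01 -2.86277838e-01  7.11993479e-05]
 [-1.31611109e-04 -6.89197860e-04 -9.99999754e-01]]
finger_gap 0.05353543650425669
force [ 0.16097886  0.46554415 -0.18536741]
joint_pos [-2.02831898e+01  1.15674384e+01 -7.60135037e+00  7.08701396e+01
 -1.00379380e-02  8.63520613e+01]
```

View pics/wrist1.png

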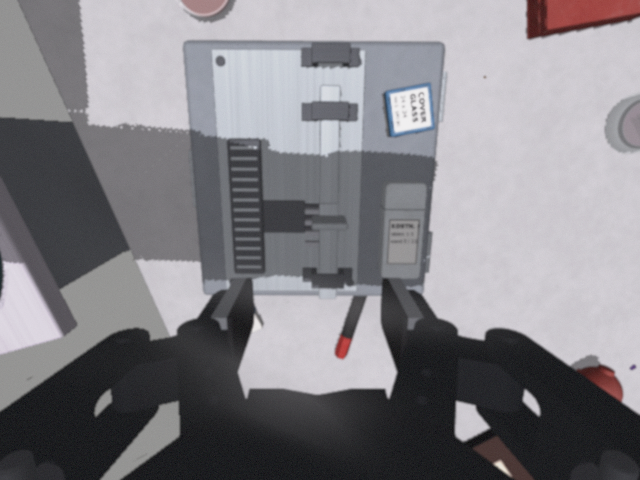

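View pics/side1.png

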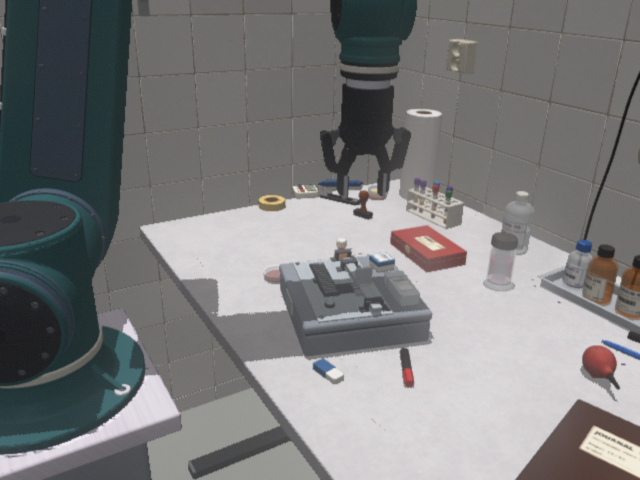

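View pics/scene1.png

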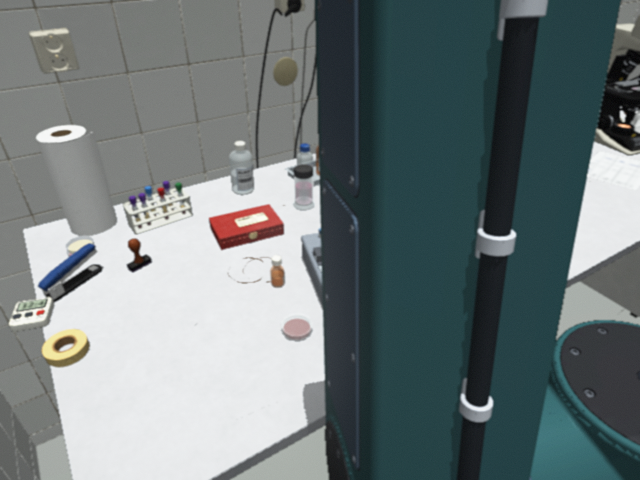

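Run:
```python
from h import *
import pickle
from scipy.optimize import least_squares
s=pickle.load(open("s1.pkl","rb")); cT=cam("wrist",s)
pts={(-46,35,93):(228,141),(-20,35,93):(260,140),(-46,-75,93):(235,272),(-20,-75,93):(264,273),
(-86,111,60):(185,42),(126,111,60):(444,43),(-86,-111,60):(204,294),(126,-111,60):(424,293)}
L=np.array(list(pts))/1000.;U=np.array(list(pts.values()),float)
def W(p,L):
    c,sn=np.cos(p[2]),np.sin(p[2]); return np.c_[p[0]+c*L[:,0]-sn*L[:,1],p[1]+sn*L[:,0]+c*L[:,1],L[:,2]]
f=lambda p:(proj("wrist",W(p,L),cT=cT)-U).ravel()
r=least_squares(f,[.48,-.06,-.29],loss="soft_l1")
print(r.x,np.degrees(r.x[2])); print(f(r.x).reshape(-1,2).round(1))
np.save("case.npy",r.x)
p=r.x
T=W(p,np.array([[0,-.052,0]]))[0]; print("target tcp xy",T)
R=s["ee_rot"];print("in tool",R.T@(T-s["position"])*100, "yaw tooly", np.degrees(np.arctan2(R[1,1],R[0,1])))
print(proj("wrist",W(p,np.array([[.019,-.033,.109],[.047,-.033,.109],[.019,-.033,.077]])),cT=cT))
# side reprojection on image
im=cv2.imread("pics/side1.png")
for q in proj("side",W(p,L)): cv2.circle(im,tuple(int(v) for v in q.round()),2,(0,0,255),-1)
im=cv2.resize(im[220:360,250:460],None,fx=3,fy=3); cv2.imwrite("pics/side1b.png",im)
im=cv2.imread("pics/wrist1.png"); cv2.imwrite("pics/wrist1b.png",cv2.resize(im[120:310,190:450],None,fx=3,fy=3,interpolation=cv2.INTER_CUBIC))
```

```text
[ 0.46661724 -0.0562652  -0.29693053] -17.012866425445942
[[-1.2 -1.4]
 [ 1.1 -0.2]
 [-0.5  3.4]
 [ 1.5  2.5]
 [-4.2 -2.1]
 [ 4.1 -1.2]
 [-1.8  3.7]
 [ 0.6  5.9]]
target tcp xy [ 0.45140274 -0.10598963  0.        ]
in tool [-2.26041643 -2.33387975 40.44057496] yaw tooly -16.63525029524208
[[311.94356556 232.20286408]
 [348.5462418  232.42690351]
 [312.44007305 222.65206051]]
```

View pics/side1b.png

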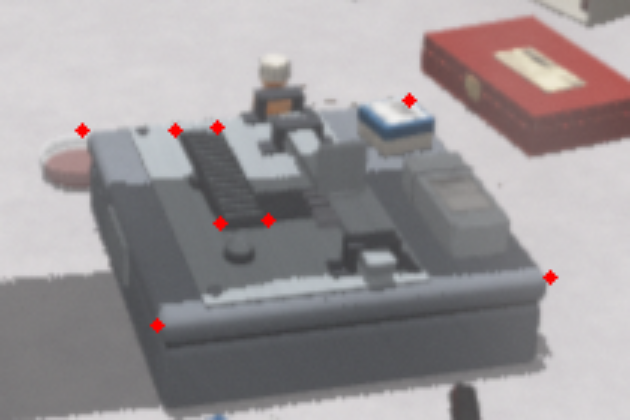

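View pics/wrist1b.png

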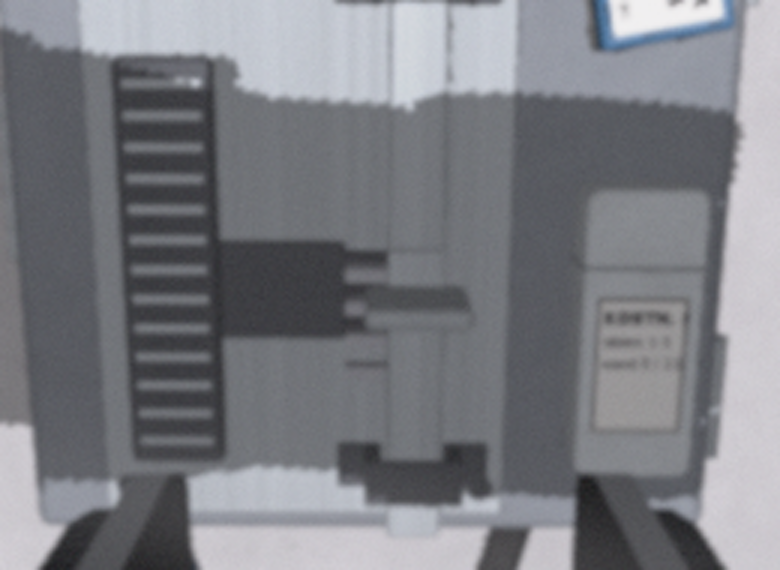

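>>> servo_tool --series '[[[-1.2, -1.2, 3], 0.005], [[-2.3, -2.35, 6], 0.005], [[-2.3, -2.35, 9], 0.005], [[-2.3, -2.35, 11], 0.005], [[-2.3, -2.35, 11], 0.005], [[-2.3, -2.35, 11], 0.005]]'

```text
t: 2.1
position: [0.451, -0.1078, 0.2953]
ee_rot: [[0.294, 0.956, 0.0], [0.956, -0.294, -0.0], [-0.0, 0.0, -1.0]]
force: [-0.0, 0.3, -0.4]
finger_gap: 0.0537
```

Run:
```python
from h import *
s=sense()
for k in ("t","position","ee_rot","finger_gap","force"): print(k,s[k])
import pickle;pickle.dump(s,open("s2.pkl","wb"))
for n in ("wrist","side"):
    cv2.imwrite(f"pics/{n}2.png",camera(n)[:,:,::-1])
im=cv2.imread("pics/side2.png"); cv2.imwrite("pics/side2b.png",cv2.resize(im[180:360,250:460],None,fx=3,fy=3,interpolation=cv2.INTER_CUBIC))
```

```text
t 2.1
position [ 0.45100743 -0.10778649  0.29531072]
ee_rot [[ 2.94216150e-01  9.55738906e-01  6.82985898e-06]
 [ 9.55738906e-01 -2.94216150e-01 -2.63547178e-05]
 [-2.31787743e-05  1.42815456e-05 -1.00000000e+00]]
finger_gap 0.05365595155860607
force [-0.00233919  0.29942745 -0.4437689 ]
```

View pics/wrist2.png

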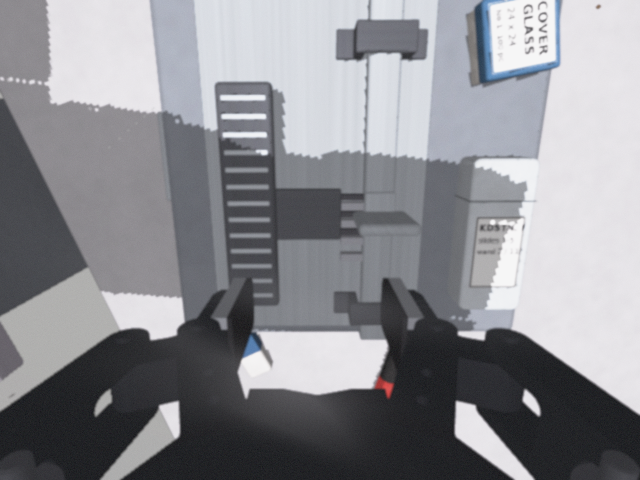

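View pics/side2b.png

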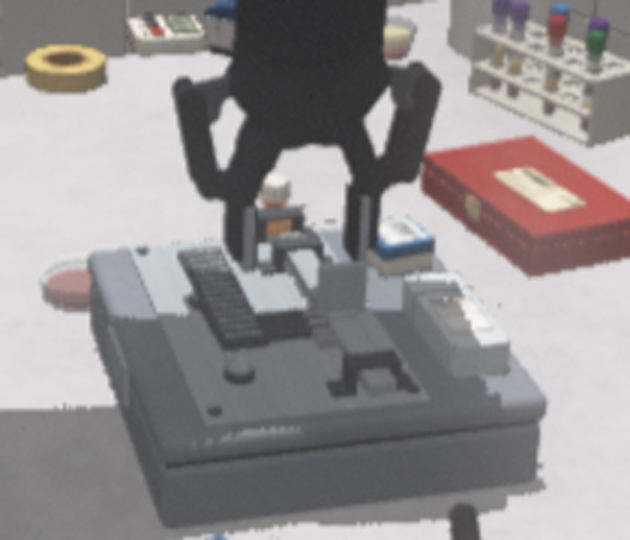

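Run:
```python
from h import *
import pickle
from scipy.optimize import least_squares
s=pickle.load(open("s2.pkl","rb")); s1=pickle.load(open("s1.pkl","rb"))
A=(np.array([[-46,35,93],[-20,35,93],[-46,-75,93],[-20,-75,93],[19,-33,109],[47,-33,109]])/1000.,np.array([[216,83],[271,83],[229,305],[279,304],[356,236],[420,234]],float))
B=(A[0],np.array([[228,140],[261,139],[235,273],[265,273],[312,229],[347,228]],float))
def W(p,L):
    c,sn=np.cos(p[2]),np.sin(p[2]); return np.c_[p[0]+c*L[:,0]-sn*L[:,1],p[1]+sn*L[:,0]+c*L[:,1],L[:,2]]
for use in ([0],[1],[0,1]):
  f=lambda p:np.concatenate([(proj("wrist",W(p,D[0]),cT=cam("wrist",S))-D[1]).ravel() for D,S in [((A,s),(B,s1))[i] for i in use]])
  r=least_squares(f,[.467,-.056,-.297],loss="soft_l1"); p=r.x
  print(r.x,np.degrees(p[2])); print(f(p).reshape(-1,2).round(1).tolist())
np.save("case.npy",p)
R=s["ee_rot"]
c,sn=np.cos(p[2]),np.sin(p[2]);d=s["position"][:2]-p[:2]
print("tcp in case mm",(c*d[0]+sn*d[1])*1000,(-sn*d[0]+c*d[1])*1000)
for z in (.135,.122,.115,.11):print(z,proj("side",W(p,np.array([[-.032,-.054,z],[.032,-.054,z]]))).round(0).tolist())
for tz in (.15,.16,.17):
  P=np.array([[x,y,tz] for y in(-.027,-.037,.027,.037) for x in (-.011,.011)]); print(tz,proj("wrist",P@R.T+s["position"],cT=cam("wrist",s)).round(0).tolist())
```

```text
[ 0.46653656 -0.05404807 -0.29429595] -16.861916040343665
[[-3.6, -2.7], [-0.2, -3.0], [0.2, 0.8], [-0.3, 1.6], [2.4, 0.2], [0.4, 1.9]]
[ 0.46711464 -0.05435385 -0.29231708] -16.748535043962768
[[-1.7, -2.8], [-0.3, -1.7], [-0.3, 0.4], [0.8, 0.4], [0.0, 0.6], [1.7, 1.6]]
[ 0.46667133 -0.05414475 -0.29355165] -16.819270469899447
[[-3.2, -2.5], [0.1, -2.8], [0.6, 1.0], [0.1, 1.7], [2.8, 0.3], [0.8, 1.9], [-2.3, -3.0], [-0.9, -1.9], [-1.0, 0.2], [0.1, 0.3], [-0.6, 0.5], [1.0, 1.6]]
tcp in case mm 0.5276113349570732 -55.87947936237429
0.135 [[328.0, 263.0], [367.0, 259.0]]
0.122 [[328.0, 270.0], [367.0, 267.0]]
0.115 [[328.0, 274.0], [367.0, 271.0]]
0.11 [[328.0, 277.0], [366.0, 273.0]]
0.15 [[247.0, 348.0], [244.0, 295.0], [221.0, 348.0], [216.0, 295.0], [390.0, 348.0], [393.0, 295.0], [416.0, 348.0], [421.0, 295.0]]
0.16 [[252.0, 334.0], [249.0, 284.0], [227.0, 334.0], [223.0, 284.0], [385.0, 334.0], [388.0, 284.0], [410.0, 334.0], [413.0, 284.0]]
0.17 [[256.0, 322.0], [253.0, 274.0], [233.0, 322.0], [229.0, 274.0], [381.0, 322.0], [383.0, 274.0], [404.0, 322.0], [407.0, 274.0]]
```

>>> servo_tool --series '[[[0, 0, 1.2], 0], [[0, 0, 2.4], 0], [[0, 0, 2.8], 0], [[0, 0, 2.8], 0], [[0, 0, 2.8], 0]]'

```text
t: 2.7
position: [0.4514, -0.1072, 0.2674]
ee_rot: [[0.293, 0.956, 0.001], [0.956, -0.293, -0.0], [-0.0, 0.001, -1.0]]
force: [0.3, 0.3, -0.0]
finger_gap: 0.0536
```

>>> servo_tool --series '[[[0, 0, 0.2], 0], [[0, 0, 0.4], 0], [[0, 0, 0.4], 0]]'

```text
t: 3.0
position: [0.4513, -0.1071, 0.2627]
ee_rot: [[0.293, 0.956, 0.0], [0.956, -0.293, -0.0], [-0.0, 0.0, -1.0]]
force: [0.9, 0.1, 1.6]
finger_gap: 0.0535
```

>>> servo_tool --series '[[[0, 0, 0.2], 0], [[0, 0, 0.4], 0], [[0, 0, 0.4], 0]]'

```text
t: 3.3
position: [0.4513, -0.1071, 0.2586]
ee_rot: [[0.293, 0.956, 0.0], [0.956, -0.293, -0.0], [-0.0, 0.0, -1.0]]
force: [0.5, -0.7, 2.2]
finger_gap: 0.0533
```

>>> servo_tool --series '[[[0, 0, 0.1], 0], [[0, 0, 0.2], 0], [[0, 0, 0.2], 0]]'

```text
t: 3.6
position: [0.4513, -0.1071, 0.2567]
ee_rot: [[0.293, 0.956, 0.0], [0.956, -0.293, -0.0], [-0.0, 0.0, -1.0]]
force: [1.3, 0.4, 4.3]
finger_gap: 0.0533
```

Run:
```python
from h import *
s=sense(); print(s["force"],s["position"],s["moment"])
for n in ("wrist","side"):
    cv2.imwrite(f"pics/{n}3.png",camera(n)[:,:,::-1])
im=cv2.imread("pics/side3.png"); cv2.imwrite("pics/side3b.png",cv2.resize(im[180:360,250:460],None,fx=3,fy=3,interpolation=cv2.INTER_CUBIC))
```

```text
[1.2883031  0.35381786 4.33474121] [ 0.45128415 -0.10708866  0.25669466] [-0.01926    -0.10737562  0.00716954]
```

View pics/wrist3.png

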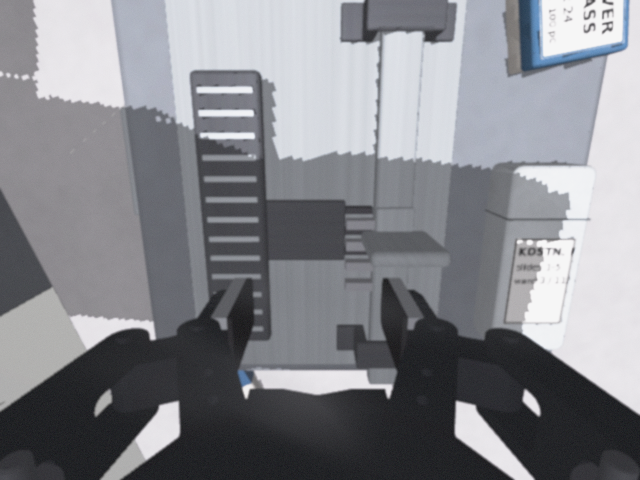

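View pics/side3b.png

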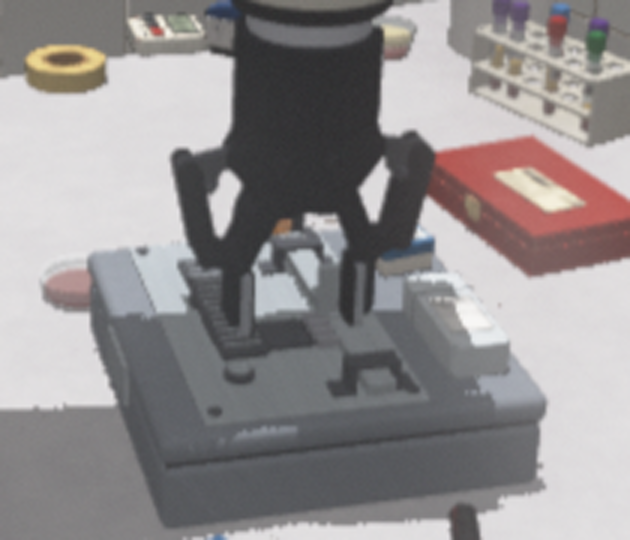

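>>> servo_tool --series '[[[0, 0, 0.1], 0], [[0, 0, 0.2], 0], [[0, 0, 0.2], 0]]'

```text
t: 4.0
position: [0.4513, -0.1071, 0.2552]
ee_rot: [[0.293, 0.956, 0.001], [0.956, -0.293, -0.0], [-0.0, 0.001, -1.0]]
force: [-1.3, 0.8, 16.6]
finger_gap: 0.0536
```

>>> servo_tool --series '[[[0, 0, 0.1], 0], [[0, 0, 0.1], 0], [[0, 0, 0.1], 0]]'

```text
t: 4.3
position: [0.4513, -0.107, 0.2548]
ee_rot: [[0.293, 0.956, 0.001], [0.956, -0.293, -0.001], [-0.0, 0.001, -1.0]]
force: [-3.4, 1.5, 27.9]
finger_gap: 0.0533
```

>>> servo_tool --series '[[[0, 0, -0.1], 0], [[0.4, 0, -0.12], 0], [[0.8, 0, -0.12], 0], [[1.2, 0, -0.12], 0], [[1.6, 0, -0.12], 0], [[2.0, 0, -0.12], 0], [[2.0, 0, -0.12], 0]]'

```text
t: 5.0
position: [0.4573, -0.0883, 0.2555]
ee_rot: [[0.293, 0.956, 0.0], [0.956, -0.293, -0.003], [-0.003, 0.001, -1.0]]
force: [-2.9, -7.8, 14.6]
finger_gap: 0.0537
```

>>> servo_tool --series '[[[0.4, 0, 0], 0], [[0.8, 0, 0], 0], [[1.2, 0, 0], 0], [[1.6, 0, 0], 0], [[2.0, 0, 0], 0], [[2.4, 0, 0], 0], [[2.4, 0, 0], 0]]'

```text
t: 5.7
position: [0.4643, -0.0653, 0.2555]
ee_rot: [[0.293, 0.956, 0.001], [0.956, -0.293, -0.003], [-0.002, 0.001, -1.0]]
force: [-2.7, -6.6, 14.4]
finger_gap: 0.0536
```

Run:
```python
from h import *
import pickle
s=sense(); print(s["t"],s["force"],s["position"],s["moment"])
p=np.load("case.npy");c,sn=np.cos(p[2]),np.sin(p[2]);d=s["position"][:2]-p[:2]
print("tcp in case mm",(c*d[0]+sn*d[1])*1000,(-sn*d[0]+c*d[1])*1000)
for n in ("wrist","side"):
    cv2.imwrite(f"pics/{n}4.png",camera(n)[:,:,::-1])
im=cv2.imread("pics/side4.png"); cv2.imwrite("pics/side4b.png",cv2.resize(im[180:360,250:460],None,fx=3,fy=3,interpolation=cv2.INTER_CUBIC))
```

```text
5.7 [-2.70106421 -6.6256961  14.39175803] [ 0.46427171 -0.06527995  0.25546986] [-1.12325333  0.85040614  0.21702267]
tcp in case mm 0.9250451091857782 -11.35320787974404
```

View pics/wrist4.png

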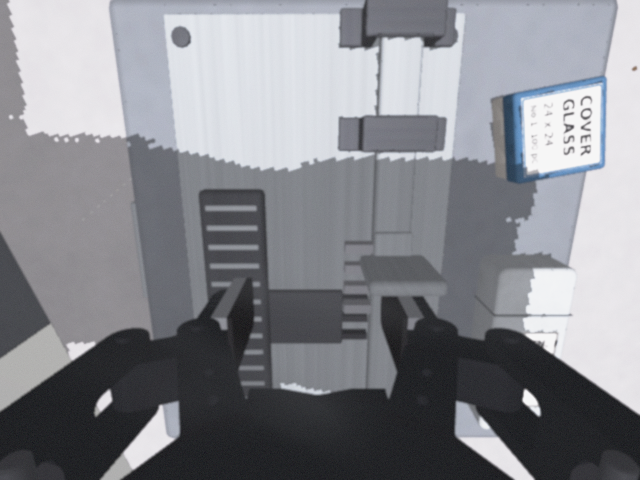

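View pics/side4b.png

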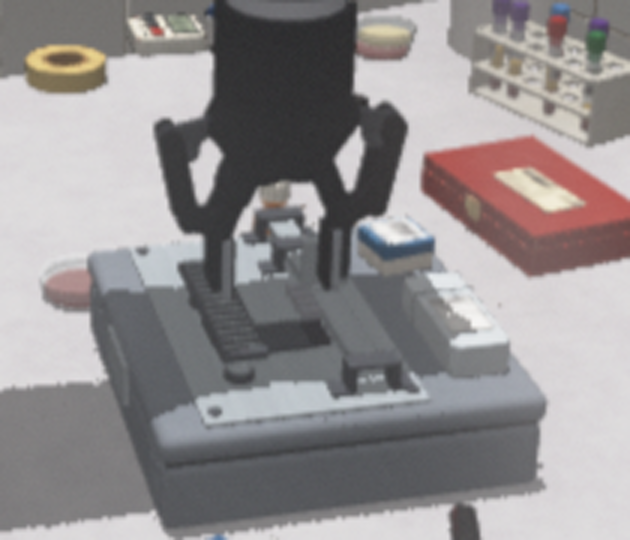

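>>> servo_tool --series '[[[0.2, 0, 0], 0], [[0.4, 0, 0], 0], [[0.5, 0, 0], 0], [[0.5, 0, 0], 0]]'

```text
t: 6.2
position: [0.4657, -0.0607, 0.2555]
ee_rot: [[0.293, 0.956, 0.0], [0.956, -0.293, -0.003], [-0.002, 0.001, -1.0]]
force: [-3.1, -7.1, 14.7]
finger_gap: 0.0538
```

>>> servo_tool --series '[[[0.1, 0, 0], 0], [[0.2, 0, 0], 0], [[0.2, 0, 0], 0]]'

```text
t: 6.5
position: [0.4663, -0.0589, 0.2555]
ee_rot: [[0.293, 0.956, 0.0], [0.956, -0.293, -0.003], [-0.003, 0.001, -1.0]]
force: [-2.1, -7.8, 15.5]
finger_gap: 0.0534
```

>>> servo_tool --series '[[[0.1, 0, 0], 0], [[0.1, 0, 0], 0], [[0.1, 0, 0], 0]]'

```text
t: 6.8
position: [0.4664, -0.0583, 0.2555]
ee_rot: [[0.294, 0.956, -0.0], [0.956, -0.294, -0.004], [-0.004, 0.001, -1.0]]
force: [-5.5, -13.4, 14.7]
finger_gap: 0.0537
```

>>> servo_tool --series '[[[0.1, 0, 0], 0], [[0.1, 0, 0], 0], [[0.1, 0, 0], 0]]'

```text
t: 7.1
position: [0.4666, -0.0579, 0.2555]
ee_rot: [[0.295, 0.956, -0.001], [0.956, -0.295, -0.006], [-0.006, 0.001, -1.0]]
force: [-8.7, -20.9, 16.6]
finger_gap: 0.0537
```

>>> servo_tool --series '[[[-0.1, 0, 0], 0], [[-0.2, 0, 0], 0], [[-0.2, 0, -0.3], 0], [[-0.2, 0, -1.0], 0], [[-0.2, 0, -3], 0], [[-0.2, 0, -6], 0], [[-0.2, 0, -9], 0], [[-1.5, 0, -11], 0], [[-3, 0, -12], 0], [[-3, 0, -12], 0]]'

```text
t: 8.1
position: [0.4578, -0.0859, 0.3757]
ee_rot: [[0.294, 0.956, 0.001], [0.956, -0.294, -0.001], [-0.0, 0.001, -1.0]]
force: [-0.3, 0.1, 0.1]
finger_gap: 0.0535
```

Run:
```python
from h import *
s=sense(); print(s["t"],s["force"],s["position"])
cT=cam("wrist",s)
for n in ("wrist","side"):
    cv2.imwrite(f"pics/{n}5.png",camera(n)[:,:,::-1])
im=cv2.imread("pics/side5.png"); cv2.imwrite("pics/side5b.png",cv2.resize(im[180:360,250:460],None,fx=3,fy=3,interpolation=cv2.INTER_CUBIC))
p=np.load("case.npy")
def W(p,L):
    L=np.array(L)/1000
    c,sn=np.cos(p[2]),np.sin(p[2]); return np.c_[p[0]+c*L[:,0]-sn*L[:,1],p[1]+sn*L[:,0]+c*L[:,1],L[:,2]]
print("lug home top edge",proj("wrist",W(p,[[19,7,109],[47,7,109],[19,13,109],[19,4,109]]),cT=cT).round(1).tolist())
for z in (93,86):print("tread",z,proj("side",W(p,[[-46,35,z],[-20,35,z],[-46,-75,z],[-20,-75,z]])).round(1).tolist())
```

```text
8.1 [-0.33495821  0.10734104  0.09569697] [ 0.45780154 -0.08594993  0.37568526]
lug home top edge [[344.7, 178.5], [387.4, 178.3], [344.9, 169.2], [344.7, 183.1]]
tread 93 [[307.1, 262.9], [321.7, 261.5], [322.4, 293.9], [338.5, 292.2]]
tread 86 [[307.1, 266.5], [321.7, 265.1], [322.3, 297.8], [338.3, 296.0]]
```

View pics/wrist5.png

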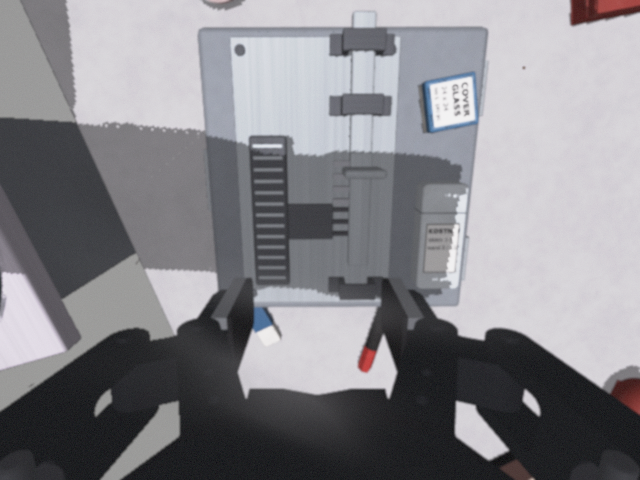

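View pics/side5b.png

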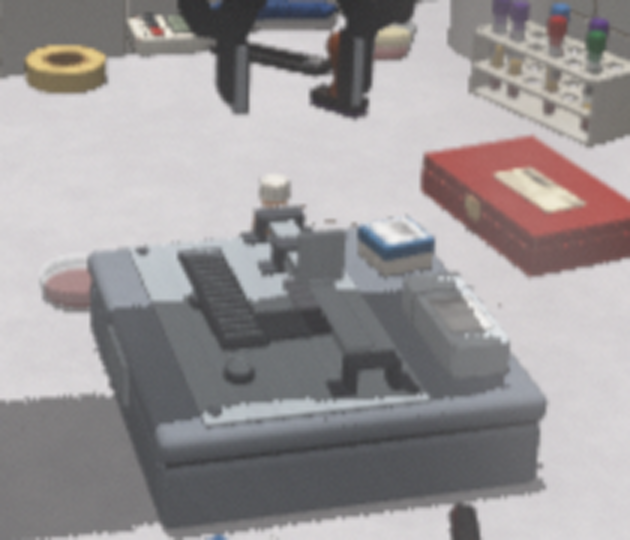

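```bash
python3 -c "
from plant import *
print(close_job())"
```

```text
the job is handed in; nothing more can be done
None
```

The case is bolted shut and the job is handed in at about 8.2 s of the 35 s. `close_job` gives no verdict, so the result rests on my own checks.

**What I did:** I found the case in the wrist and side pictures (yaw about -17°). With the fingers set about 54 mm apart, I pressed the tread down to its stop with one finger. The highest wrist force reading there was about 28 N, and I eased it to about 15 N. Holding the catch down, I pushed the lug along with the other finger until it stopped. The sideways force reading was about 23 N at that stop. Then I backed off 2 mm and lifted clear.

**Last checks:**
- **Bolt:** the lug's edge is at image row 177, where 178.5 was predicted for fully home, a difference of about 1 mm. The bolt's nose shows through the keeper.
- **Catch:** the tread's near corner is at row 292.7 in the side picture. The prediction is 292.2 with the catch up and 296.0 with it down, so it has sprung up.
- **Arm and bystanders:** the wrist force was about zero after lifting. By eye, the mailer, cover-glass box and other items in view had not moved, but I did not measure them.

**Disagreements:** some reprojections of the case model were off by up to about 3 pixels in the wrist pictures. In an earlier fit the rounded lid corners were off by up to 6 pixels, so I left them out of the final fit. Contact with the tread and the bolt's stop agreed with the final fit. None of the other checks failed.

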